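# Refill the capsule dispenser and put it back in service

### The job

Refill the coffee capsule dispenser: take the lid off the jar and set it down on the cork mat, then feed all the capsules on the counter one at a time through the neck into the jar. After that put the lid back on the jar and plug the power pack fully home into the socket of the control box, and once both are done press the green start button all the way down for a moment; leave the other things on the counter alone.

Things in the scene. Friction and masses are not known exactly. Their poses are not given: they have to be found in the camera images.
- jar: Dispenser jar, fixed: clear glass 160 mm across on a black foot 170 mm across. Straight up to 160 mm above the counter, then closing in to a narrow round neck, 60 mm outside, 50 mm inside, from 185 mm up to the rim at 215 mm. Inner floor 25 mm above the counter, with an off-centre grey cone 15 mm high that tips capsules over. Origin on the axis at counter height, z up.
- jar_mouth (a point): Centre of the jar's mouth, at the height of the rim (215 mm above the counter), z up.
- lid_knob (a point): Centre of the knob of the loose lid (90 g), which starts on the jar. From below: rubber stopper 43 mm across, 18 mm high, going into the neck with play; wooden flange 70 mm across, 6 mm thick, resting on the rim; knob 26 mm across, 28 mm high. This point is half-way up the knob: 38 mm above the stopper's underside, 20 mm above the flange's underside (so above the rim when on). z up.
- mat: Round cork mat for the lid, fixed on the counter, 84 mm across, 3 mm thick. Origin at the centre of its underside.
- console: Grey control box of the dispenser, fixed: 100 mm (its x) by 160 mm (its y) by 45 mm high. Its top has the socket well on the +y half and the green start button on the -y half. Origin at the centre of its underside, z up.
- socket (a point): Centre of the socket well's mouth in the top of the control box (45 mm above the counter): a rectangular blind hole, 47.5 mm along its x by 63.5 mm along its y, 28 mm deep, the edge chamfered 4 mm. Axes as the control box's.
- pack_c (a point): Power pack (about 250 g), a black block plug with a steel foot and green top: 44 mm (its x) by 60 mm (its y) by 72 mm high. This point is its centre, 36 mm above its underside; z up. It goes foot down into the socket with its x along the socket's x, either way round; fully home it stands 44 mm out (this point 8 mm above the mouth).
- start (a joint): Travel of the green start button on the control box, a spring button pressed straight down: 0 is up, 0.006 m is fully down, which takes 5 N.
- start_top (a point): Centre of the top face of the start button (30 mm across).
- cap0_c (a point): A refillable coffee capsule, upright cylinder, red body, aluminium-coloured top and heavy steel foot: 38 mm across, 60 mm high, 60 g, with a centre of mass about 24 mm up. This point is its centre, half-way up; z up along its axis. Not every capsule is there every time.
- cap1_c (a point): A refillable coffee capsule, upright cylinder, orange body, aluminium-coloured top and heavy steel foot: 38 mm across, 60 mm high, 60 g, with a centre of mass about 24 mm up. This point is its centre, half-way up; z up along its axis. Not every capsule is there every time.
- cap2_c (a point): A refillable coffee capsule, upright cylinder, yellow body, aluminium-coloured top and heavy steel foot: 38 mm across, 60 mm high, 60 g, with a centre of mass about 24 mm up. This point is its centre, half-way up; z up along its axis. Not every capsule is there every time.
- cap3_c (a point): A refillable coffee capsule, upright cylinder, blue body, aluminium-coloured top and heavy steel foot: 38 mm across, 60 mm high, 60 g, with a centre of mass about 24 mm up. This point is its centre, half-way up; z up along its axis. Not every capsule is there every time.
- cap4_c (a point): A refillable coffee capsule, upright cylinder, white body, aluminium-coloured top and heavy steel foot: 38 mm across, 60 mm high, 60 g, with a centre of mass about 24 mm up. This point is its centre, half-way up; z up along its axis. Not every capsule is there every time.
- jug: Steel milk jug, 60 mm across and 85 mm high; to be left alone. Origin at its underside.
- spoon: Spoon, 140 mm long, lying flat; to be left alone. Origin at its underside.
- sugar: White sugar pot with a dark lid, 72 mm across and 66 mm high; to be left alone. Origin at its underside.
- cups: Stack of upturned paper cups, 78 mm across and 160 mm high; to be left alone. Origin at its underside.
- mug: Blue mug, 80 mm across and 90 mm high, handle to its +y; to be left alone. Origin at its underside.
- syrup: Amber syrup bottle, 60 mm across and 200 mm high; to be left alone. Origin at its underside.

How it is judged:
By the outcome, as a careful person would: the job done as asked, in the order asked, and still so for the second after the job is handed in, with the robot touching nothing.
Of cap0, cap1, cap2, cap3, cap4 only 3 to 5 are there at a start; the rules pass over those that are not, and their reading is None.
At some moment in a run one of pack, cap0, cap1, cap2, cap3, cap4 may be knocked a few centimetres aside while the robot is not near it.
It also fails if it takes over 210 s, if anything falls off the work surface, if the arm or the gripper's body presses on something with over 40 N, if the wrist force passes 120 N, or if a joint passes its speed limit or range.

### The arm

A 6-joint arm with a two-finger parallel gripper is mounted at the origin on the work surface. World frame = base frame: x ahead of the robot, y to its left, z up, the work surface at z = 0. Lengths are in m, angles in rad, forces in N, time in s.
With the tool pointing down it reaches from about 0.275 to 0.725 m from the base axis. Payload 5.6 kg.
Tool frame: the origin (TCP) lies midway between the tips of the shut fingers; the grasp point (between the pads) lies 19 mm behind it (ctrl.grasp_offset is the distance from the TCP to the grasp point, in m); z points along the fingers, y is the line along which they close (so a half turn about z gives the same grasp; the last joint's range is limited). The gripper opens to 85 mm and grips with 20 to 120 N. Pads are 22 mm wide; open, the fingers measure 114 mm over their backs; the gripper's body (76 mm by 85 mm) begins 54 mm behind the grasp point. The pads swing forward as they close: fully open they stand 13 mm farther back than shut.
Start: joints at [-0.898, 0.255, 0.108, 0, -1.424, -0.285], TCP at [0.208, -0.509, 0.203] pointing down, gripper open.
Joint ranges: [-2.95, 2.95], [-1.21, 1.97], [-1.09, 1.5], [-2.87, 1.71], [-2.94, -0.07], [-3.05, 3.05]. Speed limits (rad/s): [2.57, 2.57, 3.14, 3.14, 3.14, 3.14].

### API

Orientations are given as a unit quaternion [w, x, y, z].
In Python, from cell import ctrl, snapshot, get_calibration gives the robot as it stands. The module is installed in compiled form; this text tells all that it offers.
- The arm moves only by the tool move_arm, never from a script. Its argument "moves" is one flat list of numbers, 7 for each row, row after row: the shift along the tool's x, y, z in mm, then the turn, a rotation vector about the tool's x, y, z in rad, then the gripper command: -1 is shut, 1 is fully open, values between are in proportion. A call has 1 to 12 rows; each row is the pose to reach, as a shift and turn from the pose commanded when the call began, along the tool's axes at that moment; what a row does not reach only later rows make up. A row lasts 1/10 s, in which the tool goes at most 50 mm and 8.59 degrees, less where a joint would pass 70% of its speed; a pose out of reach is approached as far as the arm can. A call with a gripper value outside its range is refused whole. The fingers move at their own pace and stop on an object; "newtons" is the grip in N (left out, the last holds). Time passes only in rows, so rows that repeat a pose let the fingers close. It gives the time, the measured TCP pose, the force, the opening and the grip force at its end, in the units of the state.
- ctrl.get_obs(): the state, without advancing time (a new reading comes with each control period).
- snapshot(name): name is "scene" or "top"; returns the picture (400x640x3 uint8, red, green, blue); there is no depth.
- get_calibration(name): a dict with "fx", "fy", "cx", "cy" (pixels), "world_from_camera" (4x4, takes a point from camera to world coordinates). Camera axes: x right, y up, looking along -z (the intrinsics and any distortion apply to the point x, -y, -z); pixel columns grow to the right and rows downward; lengths in m; the calibration is good to about 2 mm. A picture is of the moment at which its call begins. get_calibration takes no time and is no camera call.
- ctrl.close_job(): hands the job in; it is judged then, once.
The state is a dict: "time_s": time; "joint_positions": joint angles; "qd": joint speeds; "joint_efforts": joint torques, N m; "eef_pos": TCP position; "eef_rot": TCP orientation; "wrist_force": force on the tool from outside, world axes, zero at the start; "ft_torque": the same for the moment, N m; "width": finger opening in m; "gripper_force": force on a finger pad.
Only numpy, scipy, OpenCV 4.12 (cv2) and the standard library are available. Lean on these libraries where they do the work, as an engineer would, in place of code of your own. Each camera call takes 0.05 s, during which the arm holds its last target. There are 200 camera calls.

## Working session

There is one attempt and no reset: what is moved stays moved. The work goes in short steps, Python scripts to look and compute and a tool call to move; the robot and the scene stay as the last step left them, time stands still between calls to the robot, and variables do not carry over. Pictures are saved under pics/ and viewed, at most 14 in all, crops included, and the job is handed in when it is done.

Besides the shell and the picture viewer there is one more tool, called after "Emit:" in YAML: its name, and indented under it one key for each argument. move_arm: Moves the arm, as the interface text tells. Its arguments: {"type":"object","properties":{"moves":{"type":"array"},"newtons":{"type":"number"}},"required":["moves"]}

```bash
mkdir -p pics; ls; python3 - <<'E'
from cell import ctrl,snapshot,get_calibration
import cv2,numpy as np
for n in("scene","top"):
    im=snapshot(n); cv2.imwrite(f"pics/{n}0.png",im[:,:,::-1]); c=get_calibration(n)
    print(n,{k:(np.round(v,4).tolist()) for k,v in c.items()})
o=ctrl.get_obs();print({k:np.round(v,4).tolist() for k,v in o.items()},ctrl.grasp_offset)
E
```

```text
pics
scene {'fx': 387.598, 'fy': 387.598, 'cx': 327.342, 'cy': 191.7711, 'world_from_camera': [[-0.5598, -0.6491, 0.515, 1.2225], [0.8286, -0.4467, 0.3375, 0.4147], [0.011, 0.6157, 0.7879, 1.1868], [0.0, 0.0, 0.0, 1.0]]}
top {'fx': 460.6164, 'fy': 460.6164, 'cx': 313.0674, 'cy': 201.9823, 'world_from_camera': [[-0.0194, 0.9809, -0.1933, 0.2867], [-0.9998, -0.021, -0.0061, -0.0252], [-0.0101, 0.1932, 0.9811, 1.5123], [0.0, 0.0, 0.0, 1.0]]}
{'time_s': 0.1, 'joint_positions': [-0.8984, 0.2557, 0.1071, -0.0004, -1.4239, -0.2846], 'qd': [0.0, -0.0004, 0.0033, 0.0017, 0.0006, 0.0001], 'joint_efforts': [-0.0035, -38.7605, 23.847, 5.3781, -0.0039, -0.0], 'eef_pos': [0.2078, -0.5087, 0.2025], 'eef_rot': [-0.0002, -0.1927, 0.9813, 0.0008], 'wrist_force': [-0.1839, -0.8063, -0.2609], 'ft_torque': [0.0168, -0.0462, -0.0615], 'gripper_force': 0.0, 'width': 0.0857} 0.0187
```

View pics/scene0.png

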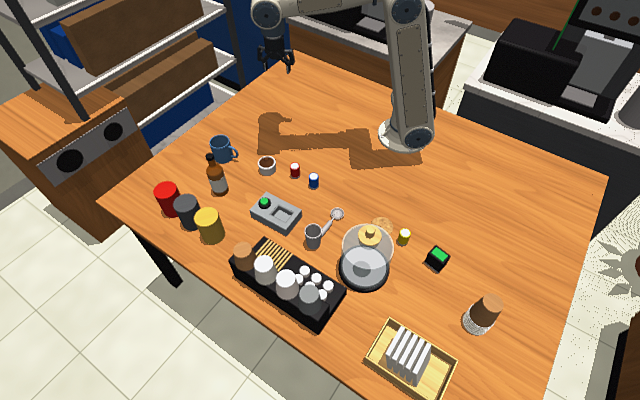

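View pics/top0.png

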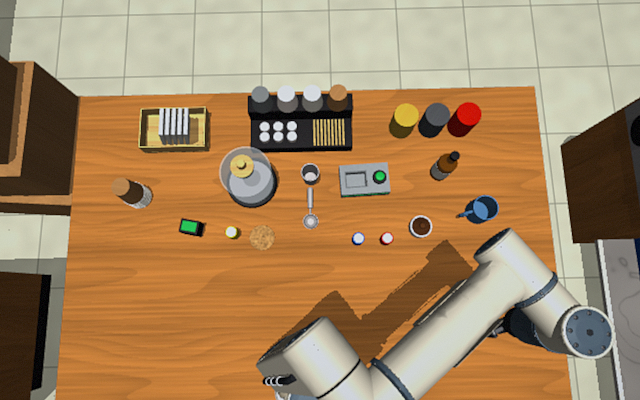

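The top view shows the lidded jar at (245,170), mat (262,237), pack (191,227), console (365,180) with its button at (380,177), and capsules yellow (232,232), blue (358,238) and red (387,238). The arm may be hiding others.

```bash
cat > h.py <<'E'
from cell import ctrl,snapshot,get_calibration
import cv2,numpy as np
from scipy.spatial.transform import Rotation as R
def ray(n,u,v):
    c=get_calibration(n);T=np.array(c["world_from_camera"])
    d=T[:3,:3]@np.array([(u-c["cx"])/c["fx"],-(v-c["cy"])/c["fy"],-1.]);return T[:3,3],d
def pt(n,u,v,z):
    o,d=ray(n,u,v);return o+d*(z-o[2])/d[2]
def px(n,p):
    c=get_calibration(n);T=np.array(c["world_from_camera"]);q=T[:3,:3].T@(np.array(p)-T[:3,3])
    return c["cx"]-c["fx"]*q[0]/q[2],c["cy"]+c["fy"]*q[1]/q[2]
def hsv(im):return cv2.cvtColor(im,cv2.COLOR_RGB2HSV)
def blobs(m,amin=20):
    n,l,s,c=cv2.connectedComponentsWithStats(m.astype(np.uint8));return [(s[i],c[i],l==i) for i in range(1,n) if s[i][4]>=amin]
def st():
    o=ctrl.get_obs();print("t",round(o["time_s"],1),"tcp",np.round(o["eef_pos"],4),"q",np.round(o["eef_rot"],3),"F",np.round(o["wrist_force"],1),"w",round(o["width"],4),"g",round(o["gripper_force"],1));return o
E
python3 - <<'E'
from h import *
t=snapshot("top");H=hsv(t)
S,V,h=H[...,1],H[...,2],H[...,0]
roi=np.zeros(S.shape,bool);roi[150:400,130:520]=1
print("white")
for s,c,_ in blobs((S<60)&(V>150)&roi,40):
    if s[4]<900:print(s,np.round(c,1),np.round(pt("top",*c,.06),4))
print("green")
for s,c,m in blobs((h>45)&(h<85)&(S>120)&(V>60)&roi,20):
    r=cv2.minAreaRect(np.argwhere(m)[:,::-1].astype(np.float32));print(s,np.round(c,1),r,np.round(pt("top",*c,.072),4),np.round(pt("top",*c,.055),4))
def crop(n,im,x,y,w,hh,k):cv2.imwrite("pics/"+n,cv2.resize(im[y:y+hh,x:x+w,::-1],None,fx=k,fy=k,interpolation=cv2.INTER_CUBIC))
crop("t1.png",t,170,130,260,140,3)
s=snapshot("scene");crop("s1.png",s,240,150,220,150,3.5)
E
```

```text
white
[220 150  16  40  58] [224.2 167.6] [0.6936 0.2719 0.06  ]
[229 161  42  36 894] [250.7 181.3] [0.6456 0.1851 0.06  ]
[301 163  18  18 123] [309.5 173.3] [ 0.6682 -0.0062  0.06  ]
[339 162  51  33 867] [365.1 177.9] [ 0.6488 -0.1863  0.06  ]
[346 174  19  13 206] [355.1 180. ] [ 0.6425 -0.1538  0.06  ]
[308 188   4  20  78] [309.5 197.3] [ 0.5886 -0.0049  0.06  ]
[130 202  16   6  46] [137.4 205.3] [0.5742 0.5499 0.06  ]
[410 215  22  23 130] [420.4 226. ] [ 0.488  -0.3552  0.06  ]
[305 216  11  11  87] [310.2 221. ] [ 0.5112 -0.0057  0.06  ]
[227 227   9  10  71] [230.8 231.3] [0.4834 0.2472 0.06  ]
[383 233   9  10  69] [387.  237.4] [ 0.4537 -0.2477  0.06  ]
[354 234   9   9  65] [358.1 237.8] [ 0.4544 -0.1563  0.06  ]
green
[375 171  10  10  78] [379.5 175.6] ((379.5, 175.5), (9.0, 9.0), 90.0) [ 0.6525 -0.2317  0.072 ] [ 0.6568 -0.2341  0.055 ]
[180 220  17  13 162] [188.3 225.8] ((188.20269775390625, 225.7837677001953), (15.45350456237793, 10.357135772705078), 9.462322235107422) [0.5021 0.38   0.072 ] [0.5047 0.3848 0.055 ]
```

View pics/t1.png

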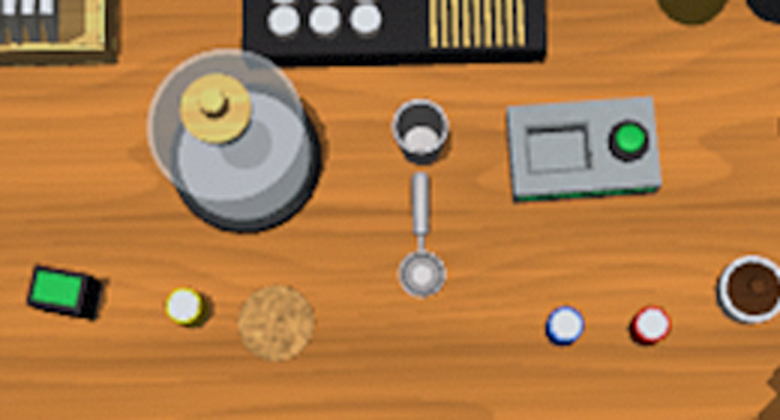

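View pics/s1.png

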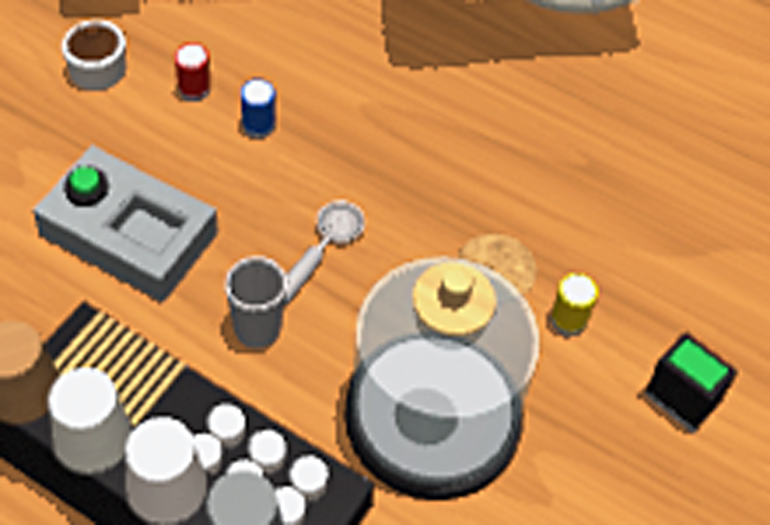

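The crops show the flange centre near top px (241.7,165.7), knob top (241,163.7), mat (262,237.3) and socket hole (356,179). Only red, blue and yellow capsules are visible so far.

```bash
python3 - <<'E'
from h import *
P=lambda n,u,v,z:np.round(pt(n,u,v,z),4)[:2]
print("flange",P("top",241.7,165.7,.221),P("scene",369.7,235.1,.221))
print("knob",P("top",241,163.7,.249),P("scene",370.6,230.9,.249))
# jar foot dark outer contour not robust; mat
t=snapshot("top");H=hsv(t).astype(int)
print("mat",P("top",262,237.3,.003), P("scene",240+498/3.5,150+262/3.5,.003))
K=[(508,107),(653,97),(660,187),(515,196)]
Q=np.array([P("top",170+a/3,130+b/3,.045) for a,b in K]);print(Q,Q.mean(0),np.linalg.norm(Q-np.roll(Q,1,0),axis=1))
g=(H[...,1]<60)&(H[...,2]>135);g[:155]=0;g[205:]=0;g[:,:335]=0;g[:,395:]=0
g=cv2.morphologyEx(g.astype(np.uint8),cv2.MORPH_CLOSE,np.ones((15,15)))
r=cv2.minAreaRect(np.argwhere(g)[:,::-1].astype(np.float32));print(r)
B=np.array([P("top",*b,.045) for b in cv2.boxPoints(r)]);print(B,B.mean(0))
print("hole",P("top",170+558/3,130+148/3,.045),P("scene",240+148/3.5,150+220/3.5,.045))
print("button",P("top",379.5,175.6,.055),P("scene",240+84/3.5,150+177/3.5,.055))
print("pack scene",P("scene",240+699/3.5,150+364/3.5,.072))
for c,u,v in(("r",191,56),("b",258,92),("y",578,290)):print(c,P("scene",240+u/3.5,150+v/3.5,.06))
E
```

```text
flange [0.6531 0.1882] [0.654  0.1923]
knob [0.6511 0.1856] [0.6569 0.1938]
mat [0.4692 0.1547] [0.462 0.158]
[[ 0.6959 -0.105 ]
 [ 0.7038 -0.2645]
 [ 0.6025 -0.267 ]
 [ 0.5959 -0.1095]] [ 0.649525 -0.1865  ] [0.1001012  0.15969552 0.10133084 0.15763823]
((364.2853698730469, 178.28097534179688), (29.73400115966797, 48.95799255371094), 86.18592071533203)
[[ 0.698  -0.1035]
 [ 0.7055 -0.2648]
 [ 0.6053 -0.2662]
 [ 0.5979 -0.1069]] [ 0.651675 -0.18535 ]
hole [ 0.6484 -0.1581] [ 0.6471 -0.1537]
button [ 0.6568 -0.2341] [ 0.6468 -0.237 ]
pack scene [0.4995 0.3824]
r [ 0.4529 -0.2441]
b [ 0.4534 -0.1526]
y [0.4829 0.2507]
```

Emit:
move_arm:
  moves: [0,0,-50,0,0,0.1,1,0,0,-100,0,0,0.2,1,-41,29,-130,0,0,0.3,1,-82,58,-130,0,0,0.388,1,-123,87,-130,0,0,0.388,0.2,-164,116,-130,0,0,0.388,0.2,-205,145,-130,0,0,0.388,0.2,-246,174,-130,0,0,0.388,0.2,-287,203,-130,0,0,0.388,0.2,-328,232,-130,0,0,0.388,0.2,-369,260,-130,0,0,0.388,0.2,-406,287,-130,0,0,0.388,0.2]
  newtons: 30

```text
time_s: 1.45
eef_pos: [0.4736, -0.0917, 0.3335]
eef_rot: [0.0, -0.0, 1.0, -0.0]
wrist_force: [0.8, -0.4, -0.3]
width: 0.0511
gripper_force: 0.0
```

Emit:
move_arm:
  moves: [-25,40,0,0,0,0,0.2,-51,80,0,0,0,0,0.2,-77,120,0,0,0,0,0.2,-102,160,0,0,0,0,0.2,-128,200,0,0,0,0,0.2,-153,240,0,0,0,0,0.2,-178,279,0,0,0,0,0.2,-178,279,0,0,0,0,0.2,-178,279,0,0,0,0,0.2]

```text
time_s: 2.35
eef_pos: [0.6516, 0.1865, 0.3305]
eef_rot: [-0.002, -0.001, 1.0, -0.001]
wrist_force: [-0.4, -1.2, 0.8]
width: 0.0509
gripper_force: 0.0
```

```bash
python3 - <<'E'
from h import *
st()
t=snapshot("top");cv2.imwrite("pics/t2.png",cv2.resize(t[150:,100:520,::-1],None,fx=1.9,fy=1.9))
E
```

```text
t 2.4 tcp [0.6516 0.1865 0.3305] q [-0.002 -0.001  1.    -0.001] F [-0.4 -1.2  0.8] w 0.0509 g 0.0
```

View pics/t2.png

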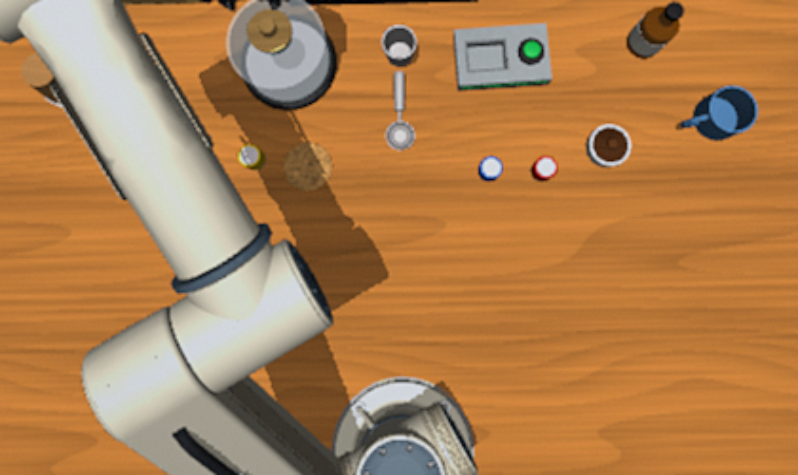

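The arm-free right and front areas hold no further capsules, so there are three: red, blue and yellow. I'll grasp the lid now.

Emit:
move_arm:
  moves: [-2,3,40,0,0,0,0.2,-2,3,80,0,0,0,0.2,-2,3,100,0,0,0,0.2,-2,3,107,0,0,0,0.2,-2,3,107,0,0,0,0.2,-2,3,107,0,0,0,-1,-2,3,107,0,0,0,-1,-2,3,107,0,0,0,-1,-2,3,107,0,0,0,-1,-2,3,107,0,0,0,-1]
  newtons: 40

```text
time_s: 3.4
eef_pos: [0.6532, 0.1884, 0.2265]
eef_rot: [0.0, 0.0, 1.0, 0.0]
wrist_force: [-0.3, -0.2, -0.2]
width: 0.0001
gripper_force: 0.0
```

```bash
python3 - <<'E'
from h import *
s=snapshot("scene");a=cv2.resize(s[130:300,300:480,::-1],None,fx=2.2,fy=2.2,interpolation=cv2.INTER_CUBIC)
t=snapshot("top");b=cv2.resize(t[110:280,160:340,::-1],None,fx=2.2,fy=2.2,interpolation=cv2.INTER_CUBIC)
cv2.imwrite("pics/c3.png",np.hstack([a,b]))
o=st();print(px("scene",o["eef_pos"]),px("top",o["eef_pos"]))
E
```

```text
t 3.5 tcp [0.6531 0.1883 0.2263] q [ 0.  0.  1. -0.] F [0.1 0.1 0. ] w 0.0001 g 0.0
(np.float64(368.86419489184374), np.float64(233.2702916524031)) (np.float64(241.3575809603816), np.float64(165.19395533787926))
```

View pics/c3.png

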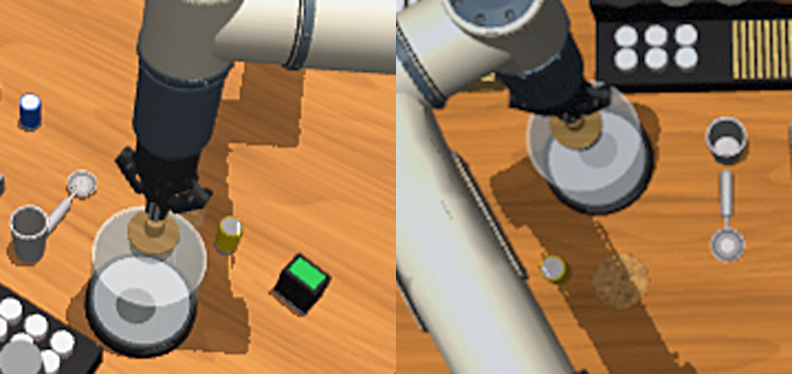

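The fingers shut empty; the knob appears just below or beside the tips in both views (scene px ≈ (369,230)). I'll back up, open, and measure the lid again.

Emit:
move_arm:
  moves: [0,0,-40,0,0,0,-1,0,0,-80,0,0,0,-1,40,-40,-110,0,0,0,0.4,80,-80,-110,0,0,0,0.4,120,-120,-110,0,0,0,0.4,150,-150,-110,0,0,0,0.4,150,-150,-110,0,0,0,0.4,150,-150,-110,0,0,0,0.4]

```text
time_s: 4.3
eef_pos: [0.5015, 0.0365, 0.3384]
eef_rot: [0.002, 0.001, 1.0, 0.0]
wrist_force: [-0.1, -0.1, 0.9]
width: 0.0597
gripper_force: 0.0
```

```bash
python3 - <<'E'
from h import *
st()
s=snapshot("scene");a=cv2.resize(s[205:295,325:415,::-1],None,fx=4.4,fy=4.4,interpolation=cv2.INTER_CUBIC)
t=snapshot("top");b=cv2.resize(t[135:225,205:295,::-1],None,fx=4.4,fy=4.4,interpolation=cv2.INTER_CUBIC)
cv2.imwrite("pics/c4.png",np.hstack([a,b]))
for n,im in(("scene",s),("top",t)):
    H=hsv(im)
    print(n,[(v.tolist()) for v in H[232:238:2,366:374:3].reshape(-1,3)] if n=="scene" else H[163:169:2,238:246:3].reshape(-1,3).tolist())
E
```

```text
t 4.3 tcp [0.5015 0.0365 0.3384] q [0.002 0.001 1.    0.   ] F [-0.1 -0.1  0.9] w 0.0597 g 0.0
scene [[17, 131, 84], [27, 99, 255], [28, 95, 255], [16, 130, 94], [17, 140, 102], [16, 139, 99], [15, 134, 118], [16, 133, 109], [16, 132, 104]]
top [[23, 31, 187], [23, 28, 197], [24, 30, 202], [23, 30, 198], [22, 31, 206], [22, 31, 209], [22, 32, 210], [25, 28, 211], [28, 23, 211]]
```

View pics/c4.png

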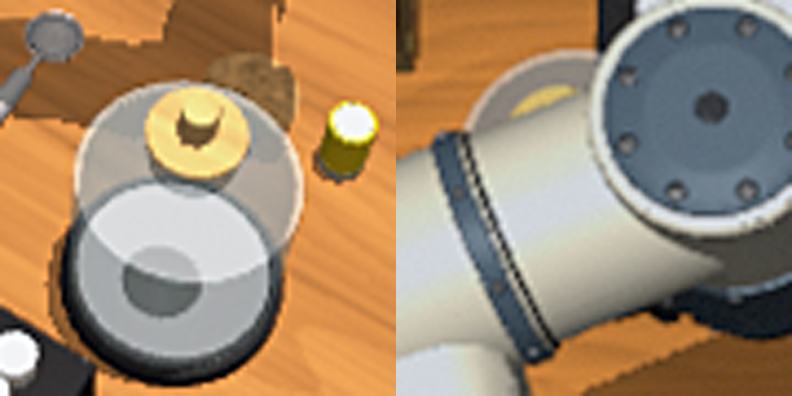

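```bash
python3 - <<'E'
from h import *
def tri(a,b):
    o1,d1=ray("top",*a);o2,d2=ray("scene",*b)
    x=np.linalg.lstsq(np.c_[d1,-d2],o2-o1,rcond=None)[0];p,q=o1+d1*x[0],o2+d2*x[1];print(np.round((p+q)/2,4),"gap",np.round(np.linalg.norm(p-q),4))
tri((241.7,165.7),(369.8,235.2)); tri((241,163.7),(370.7,230.9))
tri((231,231.5),(240+578/3.5,150+290/3.5)); tri((188.3,225.8),(240+699/3.5,150+364/3.5))
for z in(0,.221,.249):print(px("scene",(.654,.19,z)),px("top",(.654,.19,z)))
# foot ring centre in scene: crop c4 dark ellipse x 62..283 y 190?..383
E
python3 - <<'E'
import cv2,numpy as np
a=cv2.imread("pics/c3.png")[110:290,80:240];b=cv2.imread("pics/c3.png")[60:240,500:660]
cv2.imwrite("pics/c5.png",cv2.resize(np.hstack([a,b]),None,fx=2.4,fy=2.4,interpolation=cv2.INTER_CUBIC))
E
```

```text
[0.6532 0.1904 0.218 ] gap 0.0036
[0.6526 0.1895 0.2401] gap 0.0053
[0.4824 0.2487 0.0579] gap 0.0037
[0.5014 0.381  0.0737] gap 0.0032
(np.float64(362.73990345020184), np.float64(269.4371116560285)) (np.float64(251.77606866701984), np.float64(183.1353171440459))
(np.float64(369.0289632297493), np.float64(234.72476036576268)) (np.float64(241.0856448249138), np.float64(165.40091246232575))
(np.float64(369.9669114391712), np.float64(229.54777225008095)) (np.float64(239.47894910843837), np.float64(162.73555583501093))
```

View pics/c5.png

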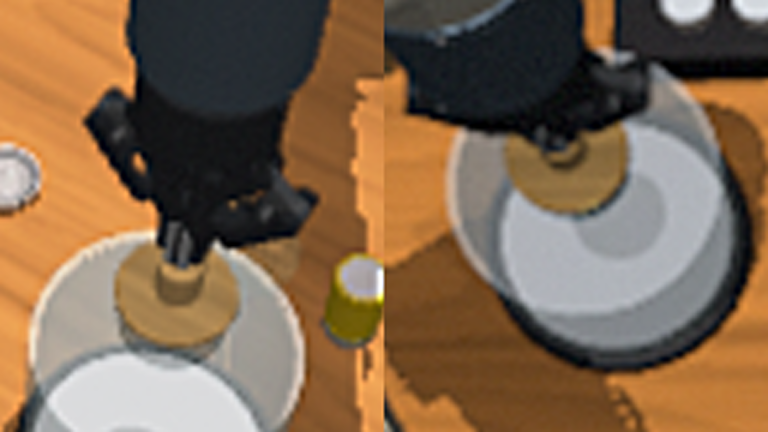

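The shut tips stopped right at the knob top (scene px ≈ (370,230)), about 20 mm higher than the TCP reading implies. I'll go lower in steps and use the width reading as the check.

Emit:
move_arm:
  moves: [-35,35,0,0,0,0,0.2,-70,70,0,0,0,0,0.2,-105,105,0,0,0,0,0.2,-150,150,20,0,0,0,0.2,-150,150,60,0,0,0,0.2,-150,150,100,0,0,0,0.2,-150,150,118,0,0,0,0.2,-150,150,118,0,0,0,0.2,-150,150,118,0,0,0,-1,-150,150,118,0,0,0,-1,-150,150,118,0,0,0,-1,-150,150,118,0,0,0,-1]

```text
time_s: 5.6
eef_pos: [0.6541, 0.1882, 0.221]
eef_rot: [0.002, 0.0, 1.0, 0.001]
wrist_force: [-1.1, -0.7, 5.7]
width: 0.0002
gripper_force: 2.7
```

```bash
python3 - <<'E'
from h import *
o=st();p=o["eef_pos"];print(px("scene",p),px("top",p))
s=snapshot("scene");a=cv2.resize(s[200:260,340:400,::-1],None,fx=6.6,fy=6.6,interpolation=cv2.INTER_CUBIC)
t=snapshot("top");b=cv2.resize(t[135:195,215:275,::-1],None,fx=6.6,fy=6.6,interpolation=cv2.INTER_CUBIC)
c=np.hstack([a,b]).astype(float);c=255*(c/255)**.55
cv2.imwrite("pics/c6.png",c)
E
```

```text
t 5.6 tcp [0.6541 0.1882 0.221 ] q [0.002 0.    1.    0.001] F [-1.1 -0.7  5.7] w 0.0002 g 2.7
(np.float64(368.4759439644171), np.float64(234.45872129541885)) (np.float64(241.6965949703112), np.float64(165.335811464295))[ WARN:0@1.931] global loadsave.cpp:1063 imwrite_ Unsupported depth image for selected encoder is fallbacked to CV_8U.
```

View pics/c6.png

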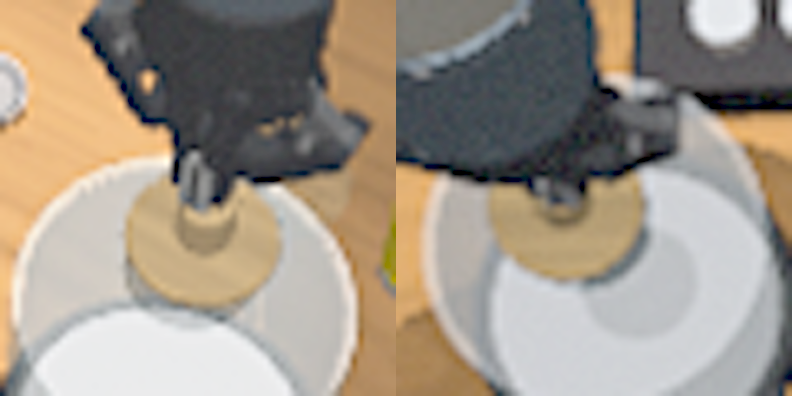

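The tips rest on top of the knob (scene px ≈ (370,231)) with 5.7 N on them, so the true tip height is about 28 mm above the reading. I'll open, go lower and grip.

Emit:
move_arm:
  moves: [0,0,-15,0,0,0,0.2,0,0,-15,0,0,0,0.2,0,0,-15,0,0,0,0.2,0,0,-5,0,0,0,0.2,0,0,5,0,0,0,0.2,0,0,12,0,0,0,0.2,0,0,15,0,0,0,0.2,0,0,15,0,0,0,0.2,0,0,15,0,0,0,-1,0,0,15,0,0,0,-1,0,0,15,0,0,0,-1,0,0,15,0,0,0,-1]

```text
time_s: 6.9
eef_pos: [0.6534, 0.1884, 0.2041]
eef_rot: [0.001, 0.0, 1.0, 0.0]
wrist_force: [0.1, -0.6, 2.2]
width: 0.0243
gripper_force: 39.3
```

Emit:
move_arm:
  moves: [0,0,-45,0,0,0,-1,20,0,-65,0,0,0,-1,65,-10,-65,0,0,0,-1,112,-20,-65,0,0,0,-1,160,-30,-65,0,0,0,-1,188,-33,-40,0,0,0,-1,188,-33,10,0,0,0,-1,188,-33,60,0,0,0,-1,188,-33,110,0,0,0,-1,188,-33,150,0,0,0,-1,188,-33,178,0,0,0,-1,188,-33,178,0,0,0,-1]

```text
time_s: 8.1
eef_pos: [0.4617, 0.1534, 0.0215]
eef_rot: [-0.004, 0.001, 1.0, -0.002]
wrist_force: [-1.0, -1.0, -1.1]
width: 0.0245
gripper_force: 39.5
```

```bash
python3 - <<'E'
from h import *
o=st();p=o["eef_pos"];print(px("scene",p),px("top",p))
s=snapshot("scene");a=cv2.resize(s[160:300,330:470,::-1],None,fx=2.8,fy=2.8,interpolation=cv2.INTER_CUBIC)
t=snapshot("top");b=cv2.resize(t[140:280,190:330,::-1],None,fx=2.8,fy=2.8,interpolation=cv2.INTER_CUBIC)
c=np.hstack([a,b]).astype(float);c=255*(c/255)**.7
cv2.imwrite("pics/c7.png",c.astype(np.uint8))
E
```

```text
t 8.1 tcp [0.4617 0.1534 0.0215] q [-0.004  0.001  1.    -0.002] F [-1.  -1.  -1.1] w 0.0245 g 39.5
(np.float64(381.8426366913379), np.float64(221.38108743501158)) (np.float64(261.7240983482978), np.float64(238.90372103250135))
```

View pics/c7.png

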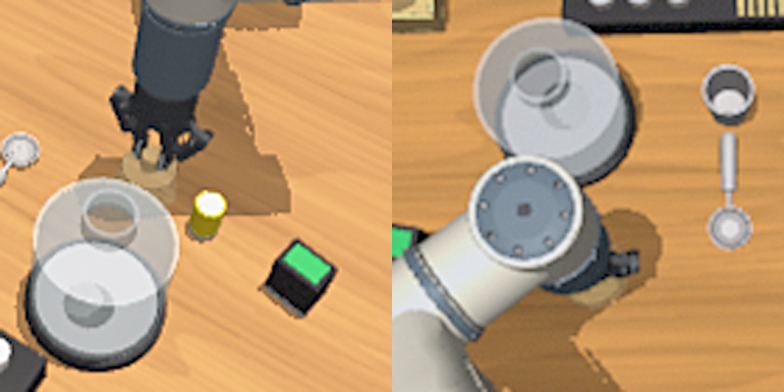

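The lid is held above the mat, with its flange at scene px ≈ (383,219). I'll lower it and release.

Emit:
move_arm:
  moves: [-3,1,8,0,0,0,-1,-3,1,12,0,0,0,-1,-3,1,15,0,0,0,-1,-3,1,15,0,0,0,-1,-3,1,15,0,0,0,-1]

```text
time_s: 8.7
eef_pos: [0.4682, 0.1564, 0.0105]
eef_rot: [0.0, 0.0, 1.0, 0.0]
wrist_force: [-0.2, 0.1, -0.6]
width: 0.0244
gripper_force: 39.6
```

Emit:
move_arm:
  moves: [0,0,2,0,0,0,-1,0,0,3,0,0,0,-1,0,0,3,0,0,0,-1]

```text
time_s: 9.0
eef_pos: [0.4687, 0.1565, 0.01]
eef_rot: [0.001, -0.0, 1.0, 0.0]
wrist_force: [-8.2, -0.9, 18.4]
width: 0.0241
gripper_force: 41.6
```

Emit:
move_arm:
  moves: [0,0,2,0,0,0,0,0,0,0,0,0,0,0,0,0,-2,0,0,0,0,0,0,-15,0,0,0,0,0,0,-50,0,0,0,0,0,0,-90,0,0,0,0.4,-5,35,-120,0,0,0,0.4,-10,75,-120,0,0,0,0.4,-14,92,-120,0,0,0,0.4,-14,92,-120,0,0,0,0.4,-14,92,-120,0,0,0,0.4]

```text
time_s: 10.1
eef_pos: [0.4816, 0.2479, 0.1265]
eef_rot: [-0.001, -0.0, 1.0, -0.001]
wrist_force: [0.7, -0.8, 0.2]
width: 0.0601
gripper_force: 0.0
```

```bash
python3 - <<'E'
from h import *
o=st();p=o["eef_pos"];print(px("scene",p),px("top",p))
s=snapshot("scene");H=hsv(s)
m=(H[...,0]>25)&(H[...,0]<33)&(H[...,1]>180);m[:215]=0;m[260:]=0;m[:,390:]=m[:,390:];
for b,c,_ in blobs(m,15):print("yel",b,np.round(c,1))
m=(H[...,1]<45)&(H[...,2]>190)
for b,c,_ in blobs(m,15):
    if 390<c[0]<420 and 215<c[1]<260:print("top",b,np.round(c,1),pt("scene",*c,.06))
a=cv2.resize(s[160:300,330:470,::-1],None,fx=4,fy=4,interpolation=cv2.INTER_CUBIC)
cv2.imwrite("pics/c8.png",(255*(a/255.)**.7).astype(np.uint8))
E
```

```text
t 10.1 tcp [0.4816 0.2479 0.1265] q [-0.001 -0.     1.    -0.001] F [ 0.7 -0.8  0.2] w 0.0601 g 0.0
(np.float64(407.99132340948563), np.float64(221.4003619480851)) (np.float64(226.50910120536426), np.float64(229.05345247638968))
top [390 244   4  13  19] [392.2 249.6] [0.56569147 0.24506795 0.06      ]
```

View pics/c8.png

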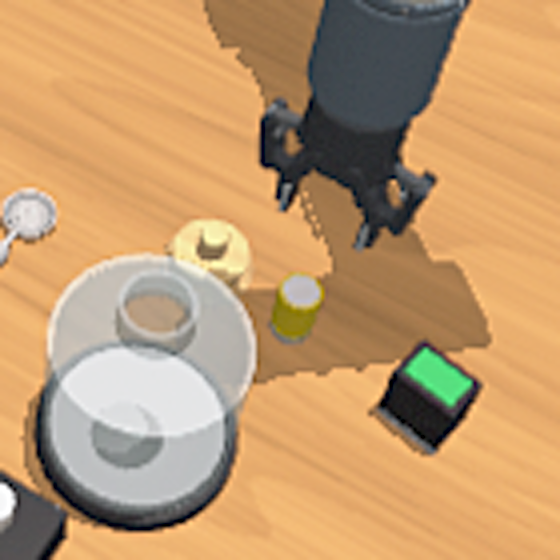

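The lid sits on the mat (≈(383,222)) and the yellow capsule is still at scene px (405.7,233), with the open fingers above it. I'll descend and grip.

Emit:
move_arm:
  moves: [-1,1,40,0,0,0,0.4,-1,1,80,0,0,0,0.4,-1,1,105,0,0,0,0.4,-1,1,117,0,0,0,0.4,-1,1,117,0,0,0,0.4,-1,1,117,0,0,0,0.4,-1,1,117,0,0,0,-1,-1,1,117,0,0,0,-1,-1,1,117,0,0,0,-1,-1,1,117,0,0,0,-1,-1,1,117,0,0,0,-1]
  newtons: 40

```text
time_s: 11.25
eef_pos: [0.4842, 0.2499, 0.012]
eef_rot: [0.001, -0.0, 1.0, 0.001]
wrist_force: [-0.4, -0.3, 6.7]
width: 0.0366
gripper_force: 39.5
```

Emit:
move_arm:
  moves: [0,0,-45,0,0,0,-1,0,0,-95,0,0,0,-1,0,0,-145,0,0,0,-1,0,0,-195,0,0,0,-1,-35,-12,-235,0,0,0,-1,-80,-28,-240,0,0,0,-1,-125,-44,-240,0,0,0,-1,-160,-57,-240,0,0,0,-1,-170,-60,-240,0,0,0,-1,-170,-60,-240,0,0,0,-1,-170,-60,-240,0,0,0,-1]

```text
time_s: 12.35
eef_pos: [0.6527, 0.1895, 0.2501]
eef_rot: [-0.0, 0.0, 1.0, 0.0]
wrist_force: [-0.7, 1.6, -0.7]
width: 0.0364
gripper_force: 40.3
```

```bash
python3 - <<'E'
from h import *
o=st();p=o["eef_pos"]
for n in("scene","top"):
    s=snapshot(n);H=hsv(s);u,v=px(n,p);print(n,u,v)
    m=(H[...,0]>25)&(H[...,0]<34)&(H[...,1]>150)
    for b,c,_ in blobs(m,8):
        if abs(c[0]-u)<30 and abs(c[1]-v)<30:print("yel",b,np.round(c,1))
    cv2.imwrite(f"pics/h_{n}.png",s[:,:,::-1])
for z in(.215,.24,.3):print(z,px("scene",(.6535,.189,z)),px("top",(.6535,.189,z)))
E
```

```text
t 12.3 tcp [0.6527 0.1895 0.2501] q [-0.  0.  1.  0.] F [-0.7  1.6 -0.7] w 0.0364 g 40.3
scene 370.06675198585447 228.93323290596499
top 239.59400714368178 163.0482131955658
0.215 (np.float64(368.6235997853063), np.float64(235.5214233030477)) (np.float64(241.76163120484182), np.float64(166.11592855752156))
0.24 (np.float64(369.4481221542887), np.float64(230.9450402970504)) (np.float64(240.3491194178355), np.float64(163.76515608533705))
0.3 (np.float64(371.55107037635304), np.float64(219.27295368304573)) (np.float64(236.7350000977125), np.float64(157.7503586959703))
```

Emit:
move_arm:
  moves: [-1,0,10,0,0,0,-1,-1,0,20,0,0,0,-1,-1,0,28,0,0,0,-1,-1,0,35,0,0,0,-1,-1,0,35,0,0,0,-1]

```text
time_s: 12.95
eef_pos: [0.6532, 0.1892, 0.2136]
eef_rot: [-0.001, 0.0, 1.0, -0.0]
wrist_force: [0.4, -0.5, 0.1]
width: 0.0367
gripper_force: 40.3
```

```bash
python3 - <<'E'
from h import *
o=st()
s=snapshot("scene");a=cv2.resize(s[195:265,335:405,::-1],None,fx=5.6,fy=5.6,interpolation=cv2.INTER_CUBIC)
t=snapshot("top");b=cv2.resize(t[130:200,210:280,::-1],None,fx=5.6,fy=5.6,interpolation=cv2.INTER_CUBIC)
c=np.hstack([a,b]).astype(float);c=255*(c/255)**.5
cv2.imwrite("pics/c9.png",c.astype(np.uint8))
E
```

```text
t 12.9 tcp [0.6532 0.1892 0.2136] q [-0.001  0.     1.    -0.   ] F [ 0.4 -0.5  0.1] w 0.0367 g 40.3
```

View pics/c9.png

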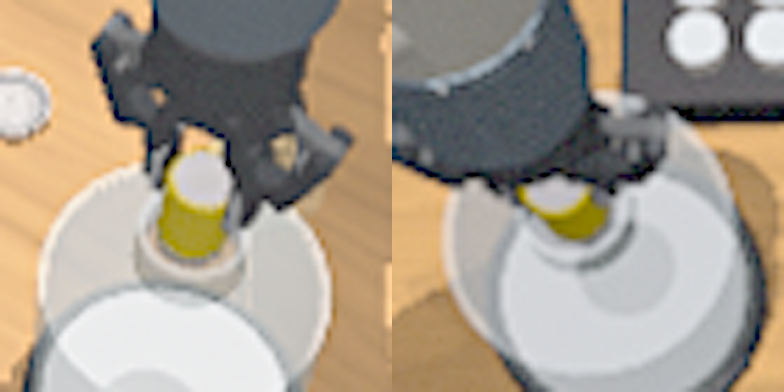

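The yellow capsule is centred inside the neck (scene px ≈ (370,230)). I'll lower it a little and release.

Emit:
move_arm:
  moves: [0,0,8,0,0,0,-1,0,0,10,0,0,0,-1,0,0,10,0,0,0,-1,0,0,10,0,0,0,0.2,0,0,10,0,0,0,0.2,0,0,10,0,0,0,0.2,0,0,-30,0,0,0,0.2,0,0,-80,0,0,0,0.2,0,0,-100,0,0,0,0.2,0,0,-100,0,0,0,0.2]

```text
time_s: 14.05
eef_pos: [0.6553, 0.1893, 0.32]
eef_rot: [0.004, 0.0, 1.0, 0.001]
wrist_force: [-0.4, -0.2, -1.7]
width: 0.0509
gripper_force: 0.0
```

```bash
cat > caps.py <<'E'
from h import *
def caps(save=None):
    out={}
    for n in("scene","top"):
        im=snapshot(n);H=hsv(im).astype(int)
        if save:cv2.imwrite(f"pics/{save}_{n}.png",im[:,:,::-1])
        h,S,V=H[...,0],H[...,1],H[...,2]
        M={"red":((h<5)|(h>174))&(S>170)&(V>60),"blue":(h>105)&(h<125)&(S>150)&(V>60),"yel":(h>25)&(h<34)&(S>170)&(V>60),"wht":(S<40)&(V>200),"grn":(h>45)&(h<85)&(S>120)&(V>60)}
        for k,m in M.items():
            for b,c,_ in blobs(m,12):
                if b[4]<400 and 0.3<pt(n,*c,.05)[0]<.75 and abs(pt(n,*c,.05)[1])<.45:print(n,k,b.tolist(),np.round(c,1),np.round(pt(n,*c,.06 if k=="wht" else .035 if k!="grn" else .072)[:2],4))
E
python3 - <<'E'
from caps import *
st();caps("k1")
E
```

```text
t 14.1 tcp [0.6553 0.1893 0.32  ] q [0.004 0.    1.    0.001] F [-0.4 -0.2 -1.7] w 0.0509 g 0.0
scene red [287, 173, 9, 13, 68] [291.1 180.4] [ 0.5029 -0.2248]
scene blue [309, 177, 9, 11, 69] [313.2 182.8] [ 0.4642 -0.1481]
scene wht [258, 156, 18, 13, 45] [266.8 163.2] [ 0.503 -0.342]
scene wht [287, 171, 8, 6, 37] [290.4 173.5] [ 0.4928 -0.2339]
scene wht [310, 173, 7, 6, 35] [313.1 175.7] [ 0.4523 -0.1563]
scene wht [333, 210, 8, 7, 39] [336.7 213. ] [0.5463 0.0126]
scene wht [320, 217, 14, 17, 45] [325.8 225.9] [0.6131 0.0113]
scene wht [345, 247, 25, 17, 229] [355.7 254.9] [0.6506 0.1554]
scene wht [368, 251, 18, 18, 178] [376.7 261. ] [0.6312 0.2234]
scene grn [260, 198, 8, 7, 48] [263.8 201. ] [ 0.6575 -0.2267]
scene grn [431, 247, 17, 15, 136] [439.  253.7] [0.4997 0.3801]
top red [376, 224, 10, 8, 15] [379.6 228.5] [ 0.4861 -0.229 ]
top blue [352, 238, 9, 7, 13] [355.  241.6] [ 0.4452 -0.1481]
top wht [305, 173, 11, 7, 56] [309.9 176.1] [ 0.6589 -0.0077]
top wht [309, 189, 2, 18, 27] [309.7 197.4] [ 0.5881 -0.0055]
top wht [411, 215, 21, 22, 75] [421.4 225.2] [ 0.4905 -0.3585]
top wht [308, 219, 6, 6, 28] [310.3 221.3] [ 0.5102 -0.0062]
top wht [378, 221, 9, 9, 64] [382.2 224.6] [ 0.4949 -0.2343]
top wht [354, 234, 9, 8, 59] [358.2 237.6] [ 0.4552 -0.1566]
top grn [375, 171, 10, 10, 78] [379.5 175.6] [ 0.6525 -0.2317]
top grn [367, 193, 11, 2, 14] [372.9 193.8] [ 0.5931 -0.2077]
top grn [343, 195, 10, 2, 13] [347.8 195.6] [ 0.5889 -0.1274]
top grn [354, 194, 12, 2, 18] [360.5 194.7] [ 0.5911 -0.1681]
```

Red was knocked to about (0.494,-0.234), while blue is still at (0.454,-0.1565). I'll take blue.

Emit:
move_arm:
  moves: [22,-40,0,0,0,0,0.2,46,-80,0,0,0,0,0.4,70,-120,0,0,0,0,0.4,94,-162,0,0,0,0,0.4,118,-204,0,0,0,0,0.4,142,-246,10,0,0,0,0.4,166,-288,40,0,0,0,0.4,188,-325,80,0,0,0,0.4,200,-346,120,0,0,0,0.4,200,-346,165,0,0,0,0.4,200,-346,190,0,0,0,0.4,200,-346,190,0,0,0,0.4]

```text
time_s: 15.35
eef_pos: [0.4491, -0.1563, 0.1201]
eef_rot: [-0.006, 0.001, 1.0, 0.001]
wrist_force: [0.1, 0.7, 0.7]
width: 0.0597
gripper_force: 0.0
```

```bash
python3 - <<'E'
from caps import *
st();caps("k2")
a=cv2.imread("pics/k2_scene.png")[130:290,250:460];cv2.imwrite("pics/c10.png",cv2.resize(a,None,fx=3.6,fy=3.6,interpolation=cv2.INTER_CUBIC))
E
```

```text
t 15.3 tcp [ 0.4491 -0.1563  0.1201] q [-0.006  0.001  1.     0.001] F [0.1 0.7 0.7] w 0.0597 g 0.0
scene red [287, 176, 9, 10, 69] [291.1 180.7] [ 0.504  -0.2241]
scene blue [309, 176, 9, 12, 72] [313.1 182.6] [ 0.4637 -0.1488]
scene wht [258, 156, 18, 13, 45] [266.8 163.2] [ 0.503 -0.342]
scene wht [287, 171, 5, 5, 13] [288.5 172.8] [ 0.4937 -0.2422]
scene wht [320, 218, 14, 16, 44] [325.6 226.1] [0.6141 0.0113]
scene wht [375, 226, 13, 9, 20] [380.5 228.8] [0.5163 0.1731]
scene wht [345, 247, 25, 22, 291] [356.8 256.8] [0.6547 0.162 ]
scene wht [368, 251, 18, 18, 181] [376.6 261. ] [0.6316 0.2232]
scene grn [260, 198, 8, 7, 48] [263.8 201. ] [ 0.6575 -0.2267]
scene grn [431, 247, 17, 15, 136] [439.  253.7] [0.4997 0.3801]
top wht [306, 173, 9, 7, 39] [309.5 175.7] [ 0.66   -0.0062]
top wht [358, 188, 43, 43, 201] [378.9 210.7] [ 0.5401 -0.226 ]
top wht [411, 215, 21, 22, 71] [421.2 225. ] [ 0.4909 -0.3579]
top grn [375, 171, 10, 10, 78] [379.5 175.6] [ 0.6525 -0.2317]
top grn [180, 220, 17, 13, 163] [188.3 225.8] [0.5021 0.3798]
```

View pics/c10.png

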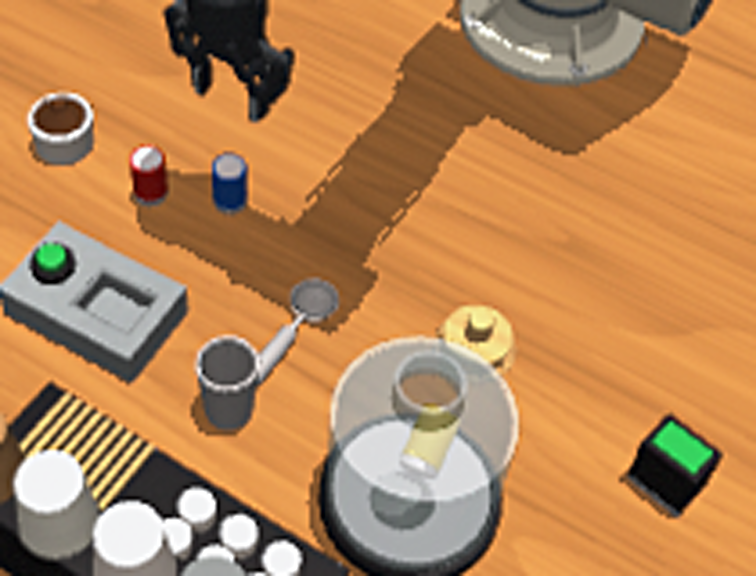

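Yellow lies inside the jar and blue (scene px (313,177)) is directly below the open gripper. I'll descend and grip.

Emit:
move_arm:
  moves: [0,0,40,0,0,0,0.4,0,0,80,0,0,0,0.4,0,0,105,0,0,0,0.4,0,0,115,0,0,0,0.4,0,0,115,0,0,0,0.4,0,0,115,0,0,0,-1,0,0,115,0,0,0,-1,0,0,115,0,0,0,-1,0,0,115,0,0,0,-1,0,0,115,0,0,0,-1]

```text
time_s: 16.45
eef_pos: [0.456, -0.1569, 0.0126]
eef_rot: [0.002, -0.0, 1.0, -0.0]
wrist_force: [0.1, 0.7, 6.0]
width: 0.0366
gripper_force: 39.7
```

Emit:
move_arm:
  moves: [0,0,-45,0,0,0,-1,0,0,-95,0,0,0,-1,0,0,-145,0,0,0,-1,0,0,-195,0,0,0,-1,-20,35,-240,0,0,0,-1,-44,75,-245,0,0,0,-1,-68,117,-245,0,0,0,-1,-92,159,-245,0,0,0,-1,-116,200,-245,0,0,0,-1,-140,242,-245,0,0,0,-1,-164,284,-245,0,0,0,-1,-184,317,-245,0,0,0,-1]

```text
time_s: 17.65
eef_pos: [0.6386, 0.1628, 0.2558]
eef_rot: [0.0, -0.0, 1.0, 0.0]
wrist_force: [0.8, -0.6, -0.9]
width: 0.0363
gripper_force: 40.7
```

```bash
python3 - <<'E'
from caps import *
st();caps("k3")
E
```

```text
t 17.6 tcp [0.6386 0.1628 0.2558] q [ 0. -0.  1.  0.] F [ 0.8 -0.6 -0.9] w 0.0363 g 40.7
scene red [287, 173, 9, 13, 68] [291.1 180.4] [ 0.5029 -0.2248]
scene blue [360, 211, 12, 15, 111] [364.8 219.2] [0.497  0.1017]
scene wht [258, 156, 18, 13, 45] [266.8 163.2] [ 0.503 -0.342]
scene wht [287, 171, 8, 6, 37] [290.4 173.5] [ 0.4928 -0.2339]
scene wht [333, 210, 8, 7, 38] [336.7 213. ] [0.5464 0.0127]
scene wht [320, 217, 14, 17, 44] [325.7 226. ] [0.6134 0.0112]
scene wht [345, 247, 25, 17, 229] [355.7 254.9] [0.6506 0.1554]
scene wht [368, 251, 18, 18, 177] [376.7 261. ] [0.6314 0.2234]
scene grn [260, 198, 8, 7, 48] [263.8 201. ] [ 0.6575 -0.2267]
scene grn [431, 247, 17, 15, 136] [439.  253.7] [0.4997 0.3801]
top red [376, 224, 9, 7, 13] [378.9 228.2] [ 0.4869 -0.2268]
top blue [239, 166, 12, 4, 16] [245.5 168. ] [0.6976 0.2062]
top wht [306, 173, 10, 7, 54] [310.  176.1] [ 0.6589 -0.0077]
top wht [309, 189, 2, 18, 23] [309.8 197.9] [ 0.5866 -0.0058]
top wht [411, 215, 21, 22, 74] [421.3 225.1] [ 0.4908 -0.3582]
top wht [308, 219, 6, 6, 25] [310.1 221.3] [ 0.5104 -0.0055]
top wht [378, 221, 9, 9, 63] [382.2 224.6] [ 0.4949 -0.2345]
top grn [375, 171, 10, 10, 78] [379.5 175.6] [ 0.6525 -0.2317]
top grn [367, 193, 11, 2, 14] [372.9 193.8] [ 0.5931 -0.2077]
top grn [343, 195, 9, 2, 13] [347.2 195.5] [ 0.5891 -0.1257]
top grn [354, 194, 12, 2, 16] [360.  194.8] [ 0.5908 -0.1665]
```

Emit:
move_arm:
  moves: [-15,28,0,0,0,0,-1,-15,28,0,0,0,0,-1,-15,28,0,0,0,0,-1,-15,28,12,0,0,0,-1,-15,28,24,0,0,0,-1,-15,28,34,0,0,0,-1,-15,28,42,0,0,0,-1,-15,28,42,0,0,0,-1]

```text
time_s: 18.55
eef_pos: [0.6524, 0.1877, 0.2124]
eef_rot: [-0.001, 0.0, 1.0, -0.0]
wrist_force: [0.2, 0.3, -1.0]
width: 0.0368
gripper_force: 40.7
```

Emit:
move_arm:
  moves: [0,0,6,0,0,0,-1,0,0,8,0,0,0,-1,0,0,8,0,0,0,0.2,0,0,8,0,0,0,0.2,0,0,8,0,0,0,0.2,0,0,-30,0,0,0,0.2,0,0,-80,0,0,0,0.2,0,0,-100,0,0,0,0.2,14,-40,-100,0,0,0,0.4,29,-80,-100,0,0,0,0.4,44,-120,-100,0,0,0,0.4,59,-163,-100,0,0,0,0.4]

```text
time_s: 19.75
eef_pos: [0.5933, 0.0241, 0.3137]
eef_rot: [0.0, -0.0, 1.0, 0.0]
wrist_force: [0.9, -0.3, -0.1]
width: 0.0597
gripper_force: 0.0
```

Emit:
move_arm:
  moves: [15,-43,0,0,0,0,0.4,30,-86,0,0,0,0,0.4,46,-130,0,0,0,0,0.4,62,-174,0,0,0,0,0.4,78,-218,20,0,0,0,0.4,93,-250,55,0,0,0,0.4,100,-260,100,0,0,0,0.4,100,-260,145,0,0,0,0.4,100,-260,180,0,0,0,0.4,100,-260,185,0,0,0,0.4]

```text
time_s: 20.75
eef_pos: [0.4909, -0.2338, 0.1242]
eef_rot: [-0.004, 0.001, 1.0, 0.001]
wrist_force: [-0.2, 0.3, -0.1]
width: 0.0595
gripper_force: 0.0
```

```bash
python3 - <<'E'
from caps import *
st();caps("k4")
E
```

```text
t 20.8 tcp [ 0.4909 -0.2338  0.1242] q [-0.004  0.001  1.     0.001] F [-0.2  0.3 -0.1] w 0.0595 g 0.0
scene red [286, 175, 10, 11, 68] [290.8 180.6] [ 0.5044 -0.2254]
scene wht [258, 156, 18, 13, 45] [266.8 163.2] [ 0.503 -0.342]
scene wht [333, 210, 8, 7, 40] [336.6 213. ] [0.5463 0.0123]
scene wht [320, 217, 14, 17, 44] [325.7 226. ] [0.6134 0.0112]
scene wht [375, 226, 13, 9, 20] [380.5 228.8] [0.5163 0.1731]
scene wht [345, 247, 26, 22, 291] [356.8 256.7] [0.6545 0.162 ]
scene wht [368, 251, 18, 18, 178] [376.7 261. ] [0.6314 0.2234]
scene grn [260, 198, 8, 7, 48] [263.8 201. ] [ 0.6575 -0.2267]
scene grn [431, 247, 17, 15, 136] [439.  253.7] [0.4997 0.3801]
top blue [236, 161, 14, 13, 124] [243.4 167.4] [0.7    0.2131]
top wht [395, 168, 43, 43, 195] [415.8 191.1] [ 0.6016 -0.3476]
top wht [306, 173, 5, 7, 27] [307.8 175.9] [ 0.6595 -0.0007]
top wht [411, 216, 21, 21, 58] [422.3 227.2] [ 0.4841 -0.3609]
top wht [308, 219, 4, 6, 19] [309.7 221.2] [ 0.5108 -0.0041]
top grn [180, 220, 17, 13, 163] [188.3 225.8] [0.5021 0.3798]
```

```bash
python3 - <<'E'
from h import *
for n in("scene","top"):
    im=cv2.imread(f"pics/k4_{n}.png");H=cv2.cvtColor(im,cv2.COLOR_BGR2HSV).astype(int)
    h,S=H[...,0],H[...,1]
    for nm,m in(("blue",(h>100)&(h<128)&(S>40)),("blueStrong",(h>100)&(h<128)&(S>130)),("yel",(h>22)&(h<34)&(S>40)),("wht",(S<25)&(H[...,2]>215))):
        for b,c,_ in blobs(m,8):
            if (n=="scene" and 335<c[0]<395 and 215<c[1]<290) or (n=="top" and 215<c[0]<280 and 145<c[1]<210):print(n,nm,b.tolist(),np.round(c,1))
for z in(.025,.06,.1,.13,.16,.185,.215):print(z,np.round(px("scene",(.6535,.189,z)),1),np.round(px("top",(.6535,.189,z)),1))
a=cv2.imread("pics/k4_scene.png")[205:295,325:415];b=cv2.imread("pics/k4_top.png")[135:225,205:295]
cv2.imwrite("pics/c11.png",cv2.resize(np.hstack([a,b]),None,fx=4.4,fy=4.4,interpolation=cv2.INTER_CUBIC))
E
```

```text
scene blue [339, 257, 48, 36, 85] [356.6 281.4]
scene blue [355, 270, 17, 13, 191] [363.1 275.6]
scene blueStrong [339, 264, 2, 12, 12] [339.2 269.5]
scene blueStrong [343, 281, 14, 10, 14] [349.5 286.3]
scene blueStrong [367, 286, 14, 6, 14] [373.5 289.4]
scene yel [378, 215, 14, 8, 52] [384.8 218.2]
scene yel [374, 219, 17, 12, 69] [381.4 225.2]
scene yel [362, 243, 16, 17, 163] [369.8 250.1]
scene wht [346, 247, 21, 21, 208] [355.1 255.7]
scene wht [370, 252, 15, 17, 155] [377.  261.1]
scene wht [362, 256, 6, 4, 14] [364.6 257.4]
top blue [265, 149, 8, 3, 11] [268.1 150.4]
top blue [235, 160, 19, 17, 181] [244.3 167.4]
top blue [238, 170, 38, 37, 69] [263.7 194.6]
top blue [230, 194, 7, 8, 8] [232.9 197.5]
top blueStrong [236, 160, 14, 14, 126] [243.5 167.3]
top blueStrong [272, 188, 4, 8, 9] [273.9 191.3]
top yel [246, 183, 12, 17, 154] [251.5 190.7]
0.025 [363.2 265.7] [251.  181.5]
0.06 [364.1 260.7] [249.5 179. ]
0.1 [365.2 254.7] [247.6 175.9]
0.13 [366. 250.] [246.2 173.5]
0.16 [366.9 245.1] [244.7 171. ]
0.185 [367.7 240.8] [243.4 168.8]
0.215 [368.6 235.5] [241.8 166.1]
```

Blue lies on the jar floor. I'll grip red.

Emit:
move_arm:
  moves: [0,0,40,0,0,0,0.4,0,0,80,0,0,0,0.4,0,0,108,0,0,0,0.4,0,0,118,0,0,0,0.4,0,0,118,0,0,0,0.4,0,0,118,0,0,0,-1,0,0,118,0,0,0,-1,0,0,118,0,0,0,-1,0,0,118,0,0,0,-1,0,0,118,0,0,0,-1]

```text
time_s: 21.85
eef_pos: [0.4962, -0.2353, 0.013]
eef_rot: [0.003, -0.0, 1.0, -0.001]
wrist_force: [0.1, 1.2, 6.2]
width: 0.0365
gripper_force: 39.8
```

Emit:
move_arm:
  moves: [0,0,-45,0,0,0,-1,0,0,-95,0,0,0,-1,0,0,-145,0,0,0,-1,0,0,-195,0,0,0,-1,-12,35,-240,0,0,0,-1,-28,75,-245,0,0,0,-1,-44,117,-245,0,0,0,-1,-60,160,-245,0,0,0,-1,-76,203,-245,0,0,0,-1,-92,246,-245,0,0,0,-1,-108,289,-245,0,0,0,-1,-124,330,-245,0,0,0,-1]

```text
time_s: 23.05
eef_pos: [0.6183, 0.0972, 0.2568]
eef_rot: [0.001, -0.0, 1.0, 0.0]
wrist_force: [0.6, -0.3, -0.9]
width: 0.0367
gripper_force: 40.3
```

Emit:
move_arm:
  moves: [-18,48,0,0,0,0,-1,-35,93,0,0,0,0,-1,-35,93,0,0,0,0,-1,-35,93,0,0,0,0,-1,-35,93,12,0,0,0,-1,-35,93,24,0,0,0,-1,-35,93,34,0,0,0,-1,-35,93,42,0,0,0,-1,-35,93,42,0,0,0,-1]

```text
time_s: 23.95
eef_pos: [0.6525, 0.1875, 0.2126]
eef_rot: [-0.001, 0.0, 1.0, -0.0]
wrist_force: [-0.2, 0.1, -0.5]
width: 0.0364
gripper_force: 40.4
```

Emit:
move_arm:
  moves: [0,0,6,0,0,0,-1,0,0,8,0,0,0,-1,0,0,8,0,0,0,0.2,0,0,8,0,0,0,0.2,0,0,8,0,0,0,0.2,0,0,-30,0,0,0,0.2,0,0,-70,0,0,0,0.2,40,-8,-80,0,0,0,0.2,85,-16,-80,0,0,0,0.2,130,-24,-80,0,0,0,0.2,175,-30,-80,0,0,0,0.2,185,-32,-80,0,0,0,0.2]

```text
time_s: 25.15
eef_pos: [0.4648, 0.1553, 0.2952]
eef_rot: [0.001, -0.001, 1.0, 0.001]
wrist_force: [0.0, -0.1, 0.4]
width: 0.0516
gripper_force: 0.0
```

```bash
python3 - <<'E'
from h import *
st()
for n in("scene","top"):
    im=snapshot(n)[:,:,::-1].copy();cv2.imwrite(f"pics/k5_{n}.png",im);H=cv2.cvtColor(im,cv2.COLOR_BGR2HSV).astype(int)
    h,S=H[...,0],H[...,1]
    for nm,m in(("red",((h<4)|(h>172))&(S>60)),("blue",(h>100)&(h<128)&(S>60)),("yel",(h>22)&(h<34)&(S>40)),("grn",(h>45)&(h<85)&(S>120))):
        for b,c,_ in blobs(m,12):
            if (n=="scene" and 240<c[0]<460 and 150<c[1]<300) or (n=="top" and 130<c[0]<450 and 145<c[1]<270):print(n,nm,b.tolist(),np.round(c,1))
E
```

```text
t 25.1 tcp [0.4648 0.1553 0.2952] q [ 0.001 -0.001  1.     0.001] F [ 0.  -0.1  0.4] w 0.0516 g 0.0
scene red [353, 255, 7, 10, 40] [356.5 259.4]
scene red [352, 262, 4, 9, 12] [353.7 266. ]
scene blue [398, 150, 8, 13, 20] [402.4 155.6]
scene blue [405, 153, 16, 17, 48] [412.4 160.6]
scene blue [229, 256, 38, 43, 70] [244. 279.]
scene blue [439, 258, 10, 13, 18] [443.4 264.3]
scene blue [339, 263, 24, 29, 46] [346.7 280.6]
scene blue [355, 270, 17, 13, 182] [363.4 275.9]
scene blue [364, 282, 21, 10, 25] [374.1 288.6]
scene blue [336, 293, 10, 14, 22] [340.3 299.6]
scene yel [362, 243, 16, 17, 160] [369.9 250.2]
scene grn [260, 198, 9, 8, 54] [263.9 201.2]
scene grn [431, 247, 17, 15, 136] [439.  253.7]
top red [253, 164, 11, 15, 124] [257.9 170.9]
top blue [344, 141, 8, 9, 15] [349.1 146.5]
top blue [290, 148, 20, 4, 34] [299.  149.8]
top blue [235, 160, 18, 16, 171] [243.6 167.2]
top blue [187, 167, 47, 46, 1289] [209.  187.7]
top blue [220, 199, 37, 33, 295] [242.4 220.2]
top blue [154, 208, 38, 44, 208] [169.6 230.3]
top blue [255, 223, 6, 4, 12] [257.7 224.8]
top yel [138, 137, 20, 11, 48] [145.  145.2]
top yel [176, 144, 28, 3, 53] [188.5 145.5]
top yel [246, 184, 12, 15, 145] [251.7 190.6]
top grn [375, 171, 10, 10, 78] [379.5 175.6]
top grn [343, 193, 45, 4, 62] [364.1 194.4]
```

All three capsules are in the jar. I'll grip the lid and bring it over the neck.

Emit:
move_arm:
  moves: [0,0,50,0,0,0,0.2,0,0,100,0,0,0,0.2,0,0,150,0,0,0,0.2,0,0,200,0,0,0,0.2,0,0,245,0,0,0,0.2,0,0,272,0,0,0,0.2,0,0,282,0,0,0,0.2,0,0,282,0,0,0,0.2,0,0,282,0,0,0,-1,0,0,282,0,0,0,-1,0,0,282,0,0,0,-1,0,0,282,0,0,0,-1]

```text
time_s: 26.45
eef_pos: [0.4697, 0.1571, 0.0131]
eef_rot: [0.002, -0.0, 1.0, 0.001]
wrist_force: [0.2, -1.2, 6.6]
width: 0.0243
gripper_force: 39.6
```

Emit:
move_arm:
  moves: [0,0,-45,0,0,0,-1,0,0,-95,0,0,0,-1,0,0,-145,0,0,0,-1,0,0,-195,0,0,0,-1,0,0,-225,0,0,0,-1,-40,7,-233,0,0,0,-1,-85,15,-233,0,0,0,-1,-130,23,-233,0,0,0,-1,-170,30,-233,0,0,0,-1,-185,32,-233,0,0,0,-1,-185,32,-233,0,0,0,-1,-185,32,-233,0,0,0,-1]

```text
time_s: 27.65
eef_pos: [0.6528, 0.1883, 0.2436]
eef_rot: [-0.001, 0.0, 1.0, -0.0]
wrist_force: [0.5, -0.3, -0.6]
width: 0.0245
gripper_force: 39.8
```

Emit:
move_arm:
  moves: [-1,0,10,0,0,0,-1,-1,0,20,0,0,0,-1,-1,0,26,0,0,0,-1,-1,0,32,0,0,0,-1,-1,0,32,0,0,0,-1]

```text
time_s: 28.15
eef_pos: [0.6533, 0.1882, 0.2112]
eef_rot: [-0.001, 0.0, 1.0, -0.0]
wrist_force: [-0.1, -0.7, -0.1]
width: 0.0242
gripper_force: 39.8
```

Inside the neck without contact; seat it.

Emit:
move_arm:
  moves: [0,0,3,0,0,0,-1,0,0,5,0,0,0,-1,0,0,7,0,0,0,-1,0,0,7,0,0,0,-1]

```text
time_s: 28.55
eef_pos: [0.6544, 0.1882, 0.207]
eef_rot: [0.001, 0.0, 1.0, 0.0]
wrist_force: [-2.2, -0.2, 4.1]
width: 0.0241
gripper_force: 40.2
```

The lid is seated. I'll release it and move over the pack.

Emit:
move_arm:
  moves: [0,0,4,0,0,0,0,0,0,2,0,0,0,0,0,0,0,0,0,0,0.1,0,0,-20,0,0,0,0.1,0,0,-60,0,0,0,0.2,15,20,-90,0,0,0,0.6,44,56,-90,0,0,0.05,1,73,92,-90,0,0,0.1,1,102,128,-90,0,0,0.166,1,131,164,-90,0,0,0.166,1,153,192,-50,0,0,0.166,1,153,192,-10,0,0,0.166,1]

```text
time_s: 29.75
eef_pos: [0.4993, 0.3843, 0.2161]
eef_rot: [0.001, 0.081, 0.997, 0.002]
wrist_force: [0.5, 0.5, 0.4]
width: 0.0854
gripper_force: 0.0
```

```bash
python3 - <<'E'
from h import *
st()
s=snapshot("scene");t=snapshot("top");cv2.imwrite("pics/k6_scene.png",s[:,:,::-1]);cv2.imwrite("pics/k6_top.png",t[:,:,::-1])
def green(n,im,x0,x1,y0,y1):
    H=hsv(cv2.resize(im,None,fx=4,fy=4,interpolation=cv2.INTER_CUBIC));m=(H[...,0]>45)&(H[...,0]<85)&(H[...,1]>110)&(H[...,2]>60)
    k=np.zeros_like(m);k[y0*4:y1*4,x0*4:x1*4]=1;m&=k
    B=max(blobs(m),key=lambda b:b[0][4]);q=np.argwhere(B[2])[:,::-1]
    W=np.array([pt(n,(a-1.5)/4,(b-1.5)/4,.072)[:2]*1000 for a,b in q]).astype(np.float32)
    print(n,"pack",cv2.minAreaRect(W),W.mean(0))
green("scene",s,425,455,240,270)
green("top",cv2.imread("pics/top0.png")[:,:,::-1].copy(),170,210,210,240)
# console in the plane z=.045 (1 px/mm warp by calibration), x 560..740,y -300..-70
g=t
S=1;yy,xx=np.meshgrid(np.arange(-300,-70),np.arange(580,730))
for n,im in(("top",t),("scene",s)):
    uv=np.array([px(n,(x/1000,y/1000,.045)) for x,y in zip(xx.ravel(),yy.ravel())]).astype(np.float32).reshape(*xx.shape,2)
    w=cv2.remap(cv2.cvtColor(im,cv2.COLOR_RGB2GRAY),uv[...,0],uv[...,1],cv2.INTER_CUBIC)
    cv2.imwrite(f"pics/w_{n}.png",w)
    # profiles through hole
    print(n,"x-profile y=-156",w[40:100:2,144].tolist());print("y-profile x=650",w[70,80:200:2].tolist())
a=cv2.imread("pics/w_top.png");b=cv2.imread("pics/w_scene.png")
cv2.imwrite("pics/c12.png",cv2.resize(np.vstack([a,b]),None,fx=2,fy=2,interpolation=cv2.INTER_CUBIC))
E
```

```text
t 29.8 tcp [0.4993 0.3843 0.2161] q [0.001 0.081 0.997 0.002] F [0.5 0.5 0.4] w 0.0854 g 0.0
scene pack ((499.6648254394531, 380.3624267578125), (47.72060775756836, 32.56560134887695), 78.6892318725586) [499.89807 380.48126]Traceback (most recent call last):
  File "<stdin>", line 11, in <module>
  File "<stdin>", line 8, in green
  File "h.py", line 8, in pt
    o,d=ray(n,u,v);return o+d*(z-o[2])/d[2]
        ~~~^^^^^^^
  File "h.py", line 5, in ray
    c=get_calibration(n);T=np.array(c["world_from_camera"])
ValueError: time passes only in moves, steps and waits
```

```bash
sed -i 's/c=get_calibration(n);/c=cal(n);/; 3a import functools\ncal=functools.cache(get_calibration)' h.py
python3 - <<'E'
from h import *
s=cv2.imread("pics/k6_scene.png");t=cv2.imread("pics/k6_top.png")
yy,xx=np.meshgrid(np.arange(-300,-70),np.arange(580,730))
W=[]
for n,im in(("top",t),("scene",s)):
    uv=np.array([px(n,(x/1000,y/1000,.045)) for x,y in zip(xx.ravel(),yy.ravel())]).astype(np.float32).reshape(*xx.shape,2)
    W.append(cv2.remap(im,uv[...,0],uv[...,1],cv2.INTER_CUBIC))
w=cv2.resize(np.vstack(W),None,fx=2,fy=2,interpolation=cv2.INTER_CUBIC)
for k in range(0,230,20):cv2.putText(w,str(k-300),(2*k,8),0,.3,(0,0,255));cv2.line(w,(2*k,0),(2*k,599),(0,0,255),1) if k%40==0 else 0
for k in range(0,300,10):cv2.putText(w,str(580+k%150),(430,2*k+4),0,.28,(0,0,255))
cv2.imwrite("pics/c12.png",w)
E
```

```text
(no output)
```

View pics/c12.png

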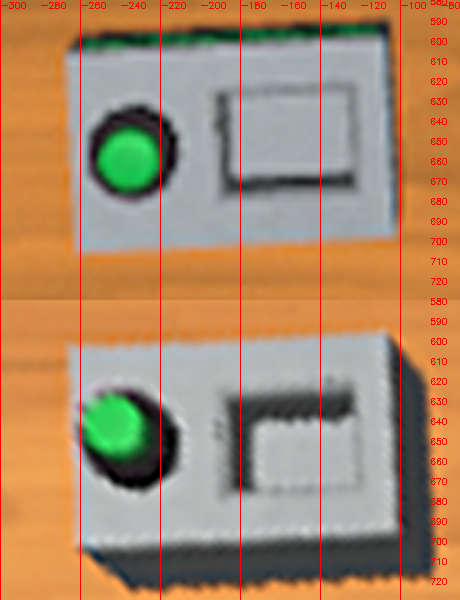

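The rectified views put the socket centre at about (0.649,-0.155), yaw about +3°, and the button at about (0.653,-0.2335). I'll grip the pack.

Emit:
move_arm:
  moves: [0,0,40,0,0,0.015,1,0,0,85,0,0,0.015,1,0,0,130,0,0,0.015,1,0,0,170,0,0,0.015,1,0,0,192,0,0,0.015,1,0,0,200,0,0,0.015,1,0,0,200,0,0,0.015,1,0,0,200,0,0,0.015,-1,0,0,200,0,0,0.015,-1,0,0,200,0,0,0.015,-1,0,0,200,0,0,0.015,-1,0,0,200,0,0,0.015,-1]
  newtons: 60

```text
time_s: 31.05
eef_pos: [0.5027, 0.3814, 0.0181]
eef_rot: [0.002, 0.09, 0.996, 0.002]
wrist_force: [0.2, -1.5, 6.2]
width: 0.0585
gripper_force: 67.2
```

Emit:
move_arm:
  moves: [0,0,-40,0,0,0,-1,0,0,-90,0,0,0,-1,0,0,-140,0,0,-0.05,-1,0,0,-190,0,0,-0.12,-1,0,0,-230,0,0,-0.19,-1,0,-35,-235,0,0,-0.234,-1,0,-80,-235,0,0,-0.234,-1,0,-125,-235,0,0,-0.234,-1,0,-170,-235,0,0,-0.234,-1,0,-215,-235,0,0,-0.234,-1,0,-234,-235,0,0,-0.234,-1,0,-234,-235,0,0,-0.234,-1]

```text
time_s: 32.25
eef_pos: [0.4582, 0.1481, 0.2513]
eef_rot: [0.001, -0.025, 1.0, 0.001]
wrist_force: [1.6, -0.6, -3.0]
width: 0.059
gripper_force: 66.7
```

```bash
python3 - <<'E'
from h import *
o=st();q=o["eef_rot"];M=R.from_quat([q[1],q[2],q[3],q[0]]).as_matrix();print(np.round(M,4));print(np.round(M.T@(np.array([.649,-.155,.2])-o["eef_pos"])*1000,1))
s=snapshot("scene");H=hsv(s);m=(H[...,0]>45)&(H[...,0]<85)&(H[...,1]>110)&(H[...,2]>50)
for b,c,_ in blobs(m,8):print(b,c)
E
```

```text
t 32.2 tcp [0.4582 0.1481 0.2513] q [ 0.001 -0.025  1.     0.001] F [ 1.6 -0.6 -3. ] w 0.059 g 66.7
[[-0.9987 -0.0503  0.0011]
 [-0.0503  0.9987  0.0011]
 [-0.0011  0.001  -1.    ]]
[-175.2 -312.4   51.2]
[552   0  27  50  97] [564.93814433  25.17525773]
[384 162  18  13 132] [392.83333333 167.72727273]
[260 198   9   8  52] [263.71153846 201.15384615]
```

Emit:
move_arm:
  moves: [-22,-40,0,0,0,0,-1,-46,-82,0,0,0,0,-1,-70,-125,0,0,0,0,-1,-94,-168,0,0,0,0,-1,-118,-211,0,0,0,0,-1,-142,-254,0,0,0,0,-1,-165,-296,0,0,0,0,-1,-175,-314,20,0,0,0,-1,-175,-314,65,0,0,0,-1,-175,-314,110,0,0,0,-1,-175,-314,150,0,0,0,-1,-175,-314,160,0,0,0,-1]

```text
time_s: 33.5
eef_pos: [0.6472, -0.1523, 0.0834]
eef_rot: [-0.006, -0.026, 1.0, 0.001]
wrist_force: [-0.9, 0.8, -3.7]
width: 0.0589
gripper_force: 66.7
```

```bash
python3 - <<'E'
from h import *
o=st()
for n in("scene","top"):
    s=snapshot(n);cv2.imwrite(f"pics/k7_{n}.png",s[:,:,::-1]);H=hsv(s);m=(H[...,0]>45)&(H[...,0]<85)&(H[...,1]>110)&(H[...,2]>50)
    for b,c,_ in blobs(m,8):print(n,b,np.round(c,1),pt(n,*c,o["eef_pos"][2]-.0175+.072))
E
```

```text
t 33.5 tcp [ 0.6472 -0.1523  0.0834] q [-0.006 -0.026  1.     0.001] F [-0.9  0.8 -3.7] w 0.0589 g 66.7
scene [552   0  27  50  97] [564.9  25.2] [-1.08654402  0.37076026  0.13789171]
scene [273 192  14  12  92] [279.9 197.6] [ 0.6489559  -0.15306493  0.13789171]
scene [260 198   9   8  53] [263.8 201.2] [ 0.6912795  -0.18831202  0.13789171]
top [375 171  10  10  76] [379.6 175.6] [ 0.63562124 -0.22245441  0.13789171]
top [349 173  16   5  48] [355.4 175.5] [ 0.63773409 -0.14834981  0.13789171]
top [354 193  34   3  44] [370. 194.] [ 0.57860391 -0.19051447  0.13789171]
top [343 195  10   2  16] [347.9 195.6] [ 0.57518877 -0.12305245  0.13789171]
```

Emit:
move_arm:
  moves: [0,0,5,0,0,0,-1,0,0,10,0,0,0,-1,0,0,16,0,0,0,-1,0,0,22,0,0,0,-1,0,0,27,0,0,0,-1,0,0,27,0,0,0,-1]

```text
time_s: 34.2
eef_pos: [0.6502, -0.1542, 0.0633]
eef_rot: [0.0, -0.026, 1.0, -0.0]
wrist_force: [0.4, -0.1, -1.7]
width: 0.0593
gripper_force: 66.9
```

Emit:
move_arm:
  moves: [0,0,4,0,0,0,-1,0,0,7,0,0,0,-1,0,0,10,0,0,0,-1,0,0,10,0,0,0,-1]

```text
time_s: 34.6
eef_pos: [0.6502, -0.1547, 0.0532]
eef_rot: [-0.0, -0.026, 1.0, -0.0]
wrist_force: [0.5, -2.7, -1.9]
width: 0.0585
gripper_force: 67.2
```

Emit:
move_arm:
  moves: [0,0,4,0,0,0,-1,0,0,8,0,0,0,-1,0,0,11,0,0,0,-1,0,0,13,0,0,0,-1,0,0,13,0,0,0,-1]

```text
time_s: 35.1
eef_pos: [0.6514, -0.156, 0.042]
eef_rot: [0.002, -0.026, 1.0, -0.001]
wrist_force: [1.3, -5.7, -1.3]
width: 0.0586
gripper_force: 68.9
```

Emit:
move_arm:
  moves: [0,1,3,0,0,0,-1,0,1,6,0,0,0,-1,0,1,9,0,0,0,-1,0,1,11,0,0,0,-1,0,1,11,0,0,0,-1]

```text
time_s: 35.6
eef_pos: [0.6514, -0.156, 0.035]
eef_rot: [0.002, -0.027, 1.0, -0.003]
wrist_force: [-8.1, -4.8, 21.1]
width: 0.0588
gripper_force: 71.3
```

Emit:
move_arm:
  moves: [0,0,-5,0,0,0,0.7,0,0,-5,0,0,0,0.7,0,0,-5,0,0,0,0.7,0,0,-40,0,0,0,0.7,0,0,-70,0,0,0,-1,0,0,-70,0,0,0,-1,0,0,-70,0,0,0,-1,0,0,-60,0,0,0,-1,0,0,-45,0,0,0,-1,0,0,-36,0,0,0,-1,0,0,-36,0,0,0,-1]

```text
time_s: 36.7
eef_pos: [0.649, -0.153, 0.0629]
eef_rot: [-0.002, -0.026, 1.0, 0.0]
wrist_force: [-0.4, 0.7, 0.4]
width: -0.0002
gripper_force: 0.0
```

Emit:
move_arm:
  moves: [0,0,3,0,0,0,-1,0,0,6,0,0,0,-1,0,0,6,0,0,0,-1]

```text
time_s: 37.0
eef_pos: [0.6505, -0.1533, 0.0612]
eef_rot: [0.001, -0.027, 1.0, -0.0]
wrist_force: [-4.1, 1.1, 8.5]
width: 0.0002
gripper_force: 4.2
```

Emit:
move_arm:
  moves: [0,0,5,0,0,0,-1,0,0,10,0,0,0,-1,0,0,10,0,0,0,-1]

```text
time_s: 37.3
eef_pos: [0.6544, -0.1537, 0.0617]
eef_rot: [0.007, -0.028, 1.0, -0.002]
wrist_force: [-14.3, 9.3, 47.4]
width: -0.0
gripper_force: 23.3
```

Emit:
move_arm:
  moves: [0,0,-30,0,0,0,-1,0,0,-60,0,0,0,-1,1,-40,-60,0,0,0,-1,1,-80,-60,0,0,0,-1,1,-80,-60,0,0,0,-1,1,-80,-30,0,0,0,-1,1,-80,-8,0,0,0,-1,1,-80,-2,0,0,0,-1,1,-80,-2,0,0,0,-1]

```text
time_s: 38.2
eef_pos: [0.6528, -0.2329, 0.0503]
eef_rot: [-0.001, -0.026, 1.0, 0.0]
wrist_force: [0.4, 0.2, 1.1]
width: -0.0001
gripper_force: 0.0
```

```bash
python3 - <<'E'
from h import *
o=st()
for n,r in(("scene",(345,395,215,255)),("top",(225,260,150,185))):
    s=snapshot(n);cv2.imwrite(f"pics/k8_{n}.png",s[:,:,::-1])
    z0=cv2.imread(f"pics/{n}0.png");a,b,c,d=r
    for nm,im in(("now",s[:,:,::-1].copy()),("start",z0)):
        H=cv2.cvtColor(im,cv2.COLOR_BGR2HSV);m=(H[...,0]>20)&(H[...,0]<34)&(H[...,1]>60)&(H[...,2]>110);k=np.zeros_like(m);k[c:d,a:b]=1
        for B in blobs(m&k,30):print(n,nm,B[0].tolist(),np.round(B[1],1))
    H=hsv(s)
    for b,c,_ in blobs((H[...,0]>45)&(H[...,0]<85)&(H[...,1]>110)&(H[...,2]>50),20):print(n,"grn",b.tolist(),np.round(c,1),np.round(pt(n,*c,.089),4))
E
```

```text
t 38.2 tcp [ 0.6528 -0.2329  0.0503] q [-0.001 -0.026  1.     0.   ] F [0.4 0.2 1.1] w -0.0001 g 0.0
scene now [358, 225, 23, 30, 389] [369.2 238.4]
scene start [358, 225, 23, 20, 283] [369.3 234.4]
scene grn [552, 0, 27, 50, 97] [564.9  25.2] [-1.1942  0.3687  0.089 ]
scene grn [260, 199, 8, 7, 41] [263.7 201.7] [ 0.6686 -0.2151  0.089 ]
scene grn [274, 200, 15, 12, 105] [280.8 205.8] [ 0.6486 -0.1546  0.089 ]
top now [230, 154, 24, 13, 213] [241.1 160.7]
top now [232, 167, 22, 11, 147] [242.6 172. ]
top start [230, 154, 23, 14, 210] [240.8 160.7]
top start [231, 167, 22, 11, 145] [242.2 172.3]
top grn [355, 171, 10, 10, 86] [359.5 175.7] [ 0.6492 -0.1657  0.089 ]
top grn [375, 175, 10, 6, 29] [379.2 177.9] [ 0.6406 -0.228   0.089 ]
top grn [355, 193, 33, 3, 44] [370.5 194. ] [ 0.5891 -0.1981  0.089 ]
```

Emit:
move_arm:
  moves: [0,0,8,0,0,0,-1,0,0,14,0,0,0,-1,0,0,18,0,0,0,-1,0,0,20,0,0,0,-1,0,0,20,0,0,0,-1]

```text
time_s: 38.8
eef_pos: [0.6541, -0.2331, 0.0331]
eef_rot: [0.001, -0.027, 1.0, -0.0]
wrist_force: [-1.6, 3.3, 8.7]
width: -0.0
gripper_force: 4.0
```

Emit:
move_arm:
  moves: [0,0,4,0,0,0,-1,0,0,7,0,0,0,-1,0,0,7,0,0,0,-1,0,0,7,0,0,0,-1]

```text
time_s: 39.2
eef_pos: [0.6544, -0.2334, 0.0325]
eef_rot: [0.003, -0.027, 1.0, -0.002]
wrist_force: [-13.9, 9.7, 35.1]
width: -0.0003
gripper_force: 17.5
```

The button is bottomed at 35 N. I'll back off.

Emit:
move_arm:
  moves: [0,0,-20,0,0,0,-1,0,0,-60,0,0,0,-1,0,0,-110,0,0,0,-1,0,0,-160,0,0,0,-1,30,0,-200,0,0,0,-1,70,0,-220,0,0,0,-1,70,0,-220,0,0,0,-1]

```text
time_s: 39.9
eef_pos: [0.5819, -0.2382, 0.2508]
eef_rot: [0.004, -0.026, 1.0, -0.002]
wrist_force: [0.2, 0.1, 0.7]
width: 0.0
gripper_force: 0.0
```

```bash
python3 - <<'E'
from h import *
o=st()
for n in("scene","top"):
    s=snapshot(n);H=hsv(s)
    for b,c,_ in blobs((H[...,0]>45)&(H[...,0]<85)&(H[...,1]>110)&(H[...,2]>50),20):print(n,"grn",b.tolist(),np.round(c,1),np.round(pt(n,*c,.089),4))
print(ctrl.close_job())
E
```

```text
t 39.9 tcp [ 0.5819 -0.2382  0.2508] q [ 0.004 -0.026  1.    -0.002] F [0.2 0.1 0.7] w 0.0 g 0.0
scene grn [552, 0, 27, 50, 97] [564.9  25.3] [-1.1925  0.3688  0.089 ]
scene grn [260, 198, 8, 8, 50] [263.7 201.1] [ 0.6667 -0.2167  0.089 ]
scene grn [274, 200, 15, 12, 106] [280.8 205.8] [ 0.6487 -0.1546  0.089 ]
top grn [361, 171, 4, 10, 27] [362.4 176.1] [ 0.6478 -0.1748  0.089 ]
top grn [365, 193, 23, 2, 27] [375.9 193.5] [ 0.5903 -0.2152  0.089 ]
the job is handed in; nothing more can be done
None
```

The job is done and handed in at 39.9 s: all three capsules present (yellow, blue, red) are in the jar, the lid is back on, the power pack is fully home in the socket, and the start button was pressed to its stop and released.

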